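# Shim the loose refrigerator bracket and hold it snug

### The arm

A 6-joint arm with a two-finger parallel gripper is mounted at the origin on the work surface. World frame = base frame: x ahead of the robot, y to its left, z up, the work surface at z = 0. Lengths are in mm, angles in rad, forces in N, time in s.
With the tool pointing down it reaches from about 300 to 775 mm from the base axis. Payload 14.6 kg.
Tool frame: the origin (TCP) lies at the very end of the fingers, on their centre line; the grasp point (between the pads) lies 19 mm behind it; z points along the fingers, y is the line along which they close (so a half turn about z gives the same grasp; the last joint's range is limited). The gripper opens to 94 mm and grips with 3 to 60 N. Pads are 16 mm wide; open, the fingers measure 119 mm over their backs; the gripper's body (75 mm by 177 mm) begins 78 mm behind the grasp point.
Start: joints at [1.249, 0.3, 1.521, -0, 1.321, -0.067], TCP at [138.626, 532.233, 205.446] pointing down, gripper open.
Joint ranges: [-3.03, 3.03], [-0.79, 2.21], [0.23, 2.52], [-1.04, 4.18], [0, 3.07], [-2.55, 2.55]. Speed limits (rad/s): [2.22, 2.22, 2.57, 3.14, 3.14, 3.14].

### API

Orientations are given as [roll, pitch, yaw] about the fixed x, y, z axes, in that order (R = Rz(yaw) Ry(pitch) Rx(roll)).
In Python, from cell import manip, camera, get_calibration gives the robot as it stands.
- The arm moves only by the tool arm_command, never from a script. Its argument "targets" is a list of rows, each an object of numbers: "hand": the opening, from -1 (shut) to 1 (fully open), so that 0 is half open; "x", "y", "z": the shift along the tool's x, y, z in m; "yaw": the turn about the tool's z in rad. In form: [{"hand": .., "x": .., "y": .., "z": .., "yaw": ..}, ...]. A call has 1 to 10 rows; each row shifts and turns the commanded pose from where the row before left it, along the tool's axes as they then stand; what a row does not reach is not made up. A row lasts 1/10 s, in which the tool goes at most 50 mm and 8.59 degrees, less where a joint would pass 70% of its speed; a pose out of reach is approached as far as the arm can. A call is refused whole if a number of a shift passes 0.05 or a number of a turn 0.15, either way. A call with a gripper value outside its range is refused whole. The fingers move at their own pace and stop on an object; "newtons" is the grip in N (left out, the last holds). Time passes only in rows, so rows that do not move let the fingers close. It gives the time, the measured TCP pose, the force, the opening and the grip force at its end, in the units of the state.
- manip.read_state(): the state, without advancing time (a new reading comes with each control period).
- camera(name): name is "side" or "top" or "wrist"; returns the picture (384x512x3 uint8, red, green, blue); there is no depth.
- get_calibration(name): a dict with "K" (3x3 intrinsics, pixels), "cam_to_world" (4x4, takes a point from camera to world coordinates). Camera axes: x right, y up, looking along -z (the intrinsics and any distortion apply to the point x, -y, -z); pixel columns grow to the right and rows downward; lengths in mm; the calibration is good to about 2 mm. A picture is of the moment at which its call begins: read the wrist's pose just before it. get_calibration takes no time and is no camera call; for the wrist camera it gives the pose at the moment of the call.
- manip.sign_off(): hands the job in; it is judged then, once.
The state is a dict: "clock": time; "joints": joint angles; "qd": joint speeds; "effort": joint torques, N m; "eef_pos": TCP position; "eef_rot": TCP orientation; "wrist_force": force on the tool from outside, world axes, zero at the start; "moment": the same for the moment, N m; "finger_gap": finger opening in mm; "finger_force": force on a finger pad.
Only numpy, scipy, OpenCV 4.12 (cv2) and the standard library are available. Lean on these libraries where they do the work, as an engineer would, in place of code of your own. Each camera call takes 0.05 s, during which the arm holds its last target. There are 200 camera calls.

### The job

The screws of the bracket on top of the refrigerator are loose. Take the orange-handled shim out of its wooden block and slide its steel blade, straight down from above, between the bracket's plain steel leaf and its sprung blue leaf until it drags snugly on both, so that the blue leaf has given way by about a millimetre (a drag of roughly 6 N) but is not forced hard. Finish while still holding the shim in the gripper, still at that depth, so that the screws can be tightened; leave the toiletries and the other things standing about alone.

Things in the scene. Friction and masses are not known exactly. Their poses are not given: they have to be found in the camera images.
- shim: Shim, 50 g: a flat steel blade 4 mm thick (its x), 25 mm wide (its y) and 90 mm long, with an orange plastic handle on top, 14 mm thick (x), 32 mm wide (y), 45 mm tall, from 85 to 130 mm above the tip. Origin at the centre of the blade's bottom tip, z up along the blade towards the handle. It starts upright in the wooden block, tip down.
- shim_tip (a point): centre of the blade's square-ended lower tip (same point and axes as the shim's origin)
- shim_grip (a point): point on the shim's axis in the handle, 110 mm above the tip: the place to pinch, from above, across the 14 mm thickness (along the shim's x)
- rack: fixed wooden block 60 (x) x 80 (y) x 60 mm tall; origin at the centre of its underside. A slot 7 (x) x 29 (y) mm and 50 mm deep in its top centre holds the shim, whose axes start along the block's; the shim's tip starts 10 mm above the refrigerator top, the block's top is at 60 mm.
- bracket: grey bracket base 130 (x) x 90 (y) x 8 mm, screwed to the refrigerator top; origin at the centre of its underside. It stands turned by roughly a quarter turn. On it a pair of upright leaves 60 mm wide (along y), rising to 115 mm above the refrigerator top, floats freely along the bracket's x (about 0.5 N moves it, 12 mm either way from its middle), so it centres itself on the blade.
- mouth (a point): middle of the gap between the leaves at their top edge, 115 mm up; floats with them. x across the gap (from the plain to the blue leaf), y along the leaves, z up. The 4 mm blade starts to touch both leaves with its tip about 55 mm below the top edge (50 to 60 mm), and from there every further 8 mm of depth pushes the blue leaf back about 1 mm.
- fixed_leaf: plain steel leaf, upright, on the -x side of the gap, 60 mm wide, 6 mm thick; its top edge is 115 mm up. Origin on the refrigerator top, in the plane of its inner face.
- sprung_face: blue leaf on the +x side of the gap, 60 mm wide, 5 mm thick. It leans so that the gap narrows downwards by 0.12 mm per mm: about 10.6 mm wide at the top edge, about 1 mm wide at its lower edge 34 mm above the refrigerator top (both 0.6 mm more or less from one day to the next). Origin: point of the refrigerator top below the nominal inner face of the plain leaf.
- sprung_leaf (a joint): how far the blue leaf is pushed back in +x by the blade, in m: 0 at rest, spring 4 N per mm (no preload), stop at 6 mm. Snug is 0.6 to 2.2 mm, a squeeze of 2.4 to 9 N, felt as an upward drag of some 3 to 12 N on the descending shim.
- soap_pump: grey plastic soap pump 64 mm across, 165 mm tall, on the tray; leave it alone; origin at the centre of its underside
- cup: white toothbrush cup 72 mm across, 100 mm tall, on the tray; leave it alone; origin at the centre of its underside
- dish: blue ceramic dish 100 mm across, 22 mm high, on the tray; leave it alone; origin at the centre of its underside
- clipper: steel nail clipper 60 mm long, on the tray; leave it alone; origin at the centre of its underside
- comb: blue comb 130 mm long, on the tray; leave it alone; origin at the centre of its underside
- screwdriver: red-handled screwdriver lying beyond the bracket; leave it alone; origin at the centre of its underside
- vitamin_jar: amber glass jar 56 mm across, 75 mm tall, beyond the block; leave it alone; origin at the centre of its underside
There are look-alikes about, which are no part of the job. What is shaped like the rack but green or purple is not meant.

How it is judged (in metres and radians):
On the way, in this order (a step that is already met when the one before it is completed fails the run):
1. the shim, held in the gripper, is drawn clear of the wooden block (height (world z) of shim_tip above 0.063 m and contact force between the fingers and shim above 1 N and contact force between shim and rack below 0.1 N), for 0.1 s.
2. the blade's tip has entered the gap between the leaves from above, the blue leaf not yet pushed back (y of shim_tip in the frame of mouth between -0.015 and 0.015 m and x of shim_tip in the frame of mouth between -0.012 and 0.012 m and z of shim_tip in the frame of mouth between -0.05 and -0.005 m and value of joint sprung_leaf below 0.0006 m), for 0.05 s.
At the end, for the whole second after the job is handed in: Fingers still grip the shim (over 1.5 N); it is still (under 10 mm/s), within 0.15 rad of upright, tip over 45 mm below the leaves' top edge and within 15 mm of their middle along y; the blade presses both leaves (over 1 N each) and the blue leaf is pushed back 0.6 to 2.2 mm (y of shim_tip in the frame of mouth between -0.015 and 0.015 m and x of shim_tip in the frame of mouth between -0.012 and 0.012 m and value of joint sprung_leaf between 0.0006 and 0.0022 m and contact force between shim and fixed_leaf above 1 N and contact force between shim and sprung_face above 1 N and z of shim_tip in the frame of mouth below -0.045 m and angle between shim's own z axis and vertical below 0.15 rad and contact force between the fingers and shim above 1.5 N and linear speed of shim below 0.01 m/s and contact force between shim and rack below 0.1 N); the arm keeps its last pose, push and grip.
It fails at once if the blue leaf is forced back by more than 3 mm (value of joint sprung_leaf above 0.003 m).
It fails at once if a bystander is moved by more than 30 mm (distance of any of soap_pump, cup, dish, clipper, comb, screwdriver, vitamin_jar from where it was at the start of the episode above 0.03 m).
It also fails if it takes over 42 s, if anything falls off the work surface, if the arm or the gripper's body presses on something with over 40 N, if the wrist force passes 120 N, or if a joint passes its speed limit or range.

## Working session

There is one attempt and no reset: what is moved stays moved. The work goes in short steps, Python scripts to look and compute and a tool call to move; the robot and the scene stay as the last step left them, time stands still between calls to the robot, and variables do not carry over. Pictures are saved under pics/ and viewed, at most 10 in all, crops included, and the job is handed in when it is done.

Besides the shell and the picture viewer there is one more tool, called after "Emit:" in YAML: its name, and indented under it one key for each argument. arm_command: Moves the arm, as the interface text tells. Its arguments: {"type":"object","properties":{"targets":{"type":"array"},"newtons":{"type":"number"}},"required":["targets"]}

```bash
mkdir -p pics; python3 - <<'E'
from cell import manip,camera,get_calibration
import cv2,numpy as np
print(manip.read_state())
a=[]
for n in("side","top"):
    c=get_calibration(n);print(n,c)
    im=camera(n);np.save(f"pics/{n}0.npy",im);a.append(im)
cv2.imwrite("pics/a.png",cv2.resize(np.hstack(a)[...,::-1],(800,300)))
cv2.imwrite("pics/top.png",cv2.resize(a[1][...,::-1],(800,600),interpolation=cv2.INTER_CUBIC))
cv2.imwrite("pics/side.png",cv2.resize(a[0][...,::-1],(800,600),interpolation=cv2.INTER_CUBIC))
E
```

```text
{'clock': 0.0, 'joints': array([ 1.24943747e+00,  3.00445220e-01,  1.52156817e+00, -2.39229714e-05,
        1.32068660e+00, -6.66187306e-02]), 'qd': array([ 1.16696735e-03,  9.69002496e-05,  1.67709215e-03, -2.39760057e-04,
        7.65713331e-05, -2.44046054e-04]), 'effort': array([-5.91348726e-04, -5.31809950e+01, -3.52727580e+01,  7.08236382e-02,
        2.43831240e-02, -1.15288944e-04]), 'eef_pos': array([138.53510808, 532.004284  , 204.90598582]), 'eef_rot': array([-3.14048624e+00, -5.05936993e-05,  2.88685844e+00]), 'wrist_force': array([ 0.67534453, -0.55383421, -0.02248869]), 'moment': array([-0.02531304,  0.03341597,  0.04167107]), 'finger_force': 0.0, 'finger_gap': 94.22957474148478}
side {'K': array([[424.66707312,   0.        , 255.13731718],
       [  0.        , 424.66707312, 186.89719556],
       [  0.        ,   0.        ,   1.        ]]), 'cam_to_world': array([[ 9.95891287e-01,  5.31883383e-02, -7.32908195e-02,
         4.45397652e+02],
       [-8.93113001e-02,  7.10660788e-01, -6.97842916e-01,
        -7.53215109e+02],
       [ 1.49678064e-02,  7.01521379e-01,  7.12491207e-01,
         9.96214194e+02],
       [ 0.00000000e+00,  0.00000000e+00,  0.00000000e+00,
         1.00000000e+00]])}
top {'K': array([[442.99135783,   0.        , 252.36035252],
       [  0.        , 442.99135783, 192.40407267],
       [  0.        ,   0.        ,   1.        ]]), 'cam_to_world': array([[ 3.00729171e-03,  9.91067151e-01, -1.33329889e-01,
         4.20662796e+02],
       [-9.99985426e-01,  3.57823040e-03,  4.04274489e-03,
         1.07407037e+02],
       [ 4.48371672e-03,  1.33315788e-01,  9.91063468e-01,
         1.20102186e+03],
       [ 0.00000000e+00,  0.00000000e+00,  0.00000000e+00,
         1.00000000e+00]])}
```

View pics/top.png

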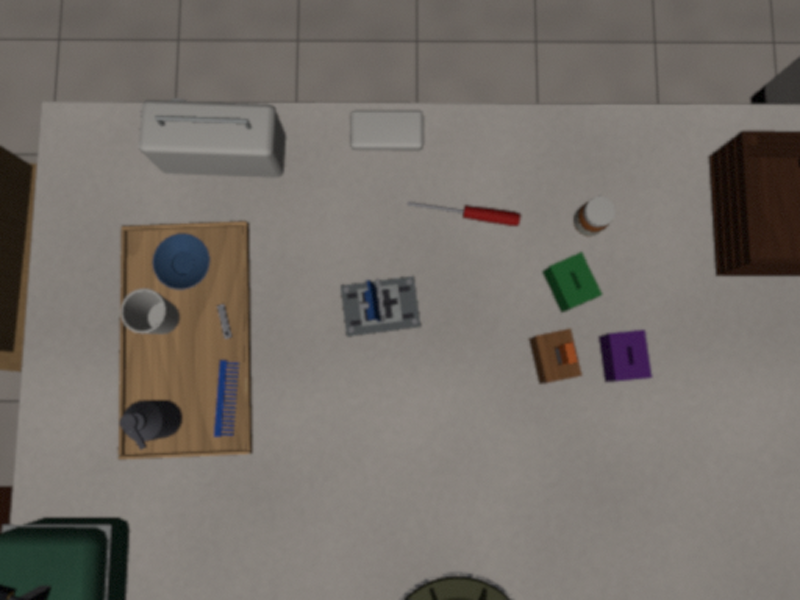

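View pics/side.png

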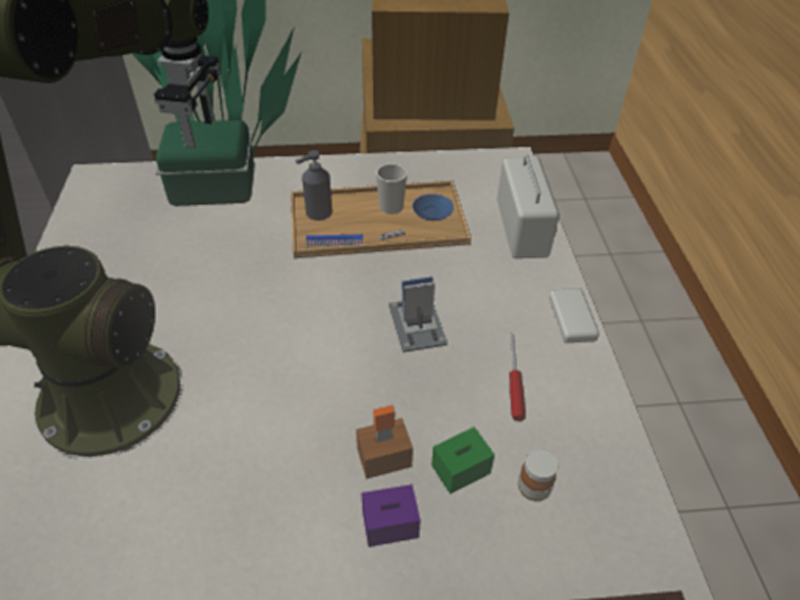

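The top view shows the brown block with its orange handle at about (555,356), and the bracket at (381,306) with the blue leaf on its left (+y) side. The side view shows the handle at (384,418) and the leaves at (418,300). Next I'll measure these.

```bash
cat > h.py <<'E'
from cell import manip,camera,get_calibration
import cv2,numpy as np
def ray(n,uv,c=None):
    c=c or get_calibration(n);K=c["K"];T=c["cam_to_world"]
    d=np.linalg.inv(K)@[uv[0],uv[1],1];d=T[:3,:3]@(d*[1,-1,-1]);return T[:3,3],d/np.linalg.norm(d)
def onz(n,uv,z,c=None):
    o,d=ray(n,uv,c);return o+d*(z-o[2])/d[2]
def tri(r1,r2):
    (o1,d1),(o2,d2)=r1,r2
    s=np.linalg.lstsq(np.c_[d1,-d2],o2-o1,rcond=None)[0];p,q=o1+s[0]*d1,o2+s[1]*d2
    return (p+q)/2,np.linalg.norm(p-q)
def mask(im,lo,hi,box=None):
    m=cv2.inRange(cv2.cvtColor(im,cv2.COLOR_RGB2HSV),lo,hi)
    if box: b=np.zeros_like(m);b[box[1]:box[3],box[0]:box[2]]=255;m&=b
    return m
def big(m):
    c=max(cv2.findContours(m,cv2.RETR_EXTERNAL,cv2.CHAIN_APPROX_NONE)[0],key=cv2.contourArea);return c
E
python3 - <<'E'
from h import *
t=np.load("pics/top0.npy");s=np.load("pics/side0.npy")
B={"top":(335,205,375,248),"side":(222,250,270,310)}
C={}
for n,im in(("top",t),("side",s)):
    hsv=cv2.cvtColor(im,cv2.COLOR_RGB2HSV)
    x0,y0,x1,y1=B[n]
    m=mask(im,(3,190,120),(14,255,255),B[n]);c=big(m);C[n]=c
    print(n,cv2.contourArea(c),cv2.boundingRect(c),cv2.minAreaRect(c))
    mb=mask(im,(5,60,30),(20,255,255),B[n]);c=big(mb);r=cv2.minAreaRect(c);print(' block',r,cv2.boxPoints(r).tolist())
cr=[cv2.resize(t[205:248,335:375][...,::-1],(400,430),interpolation=cv2.INTER_CUBIC),cv2.resize(t[168:222,212:276][...,::-1],(400,338),interpolation=cv2.INTER_CUBIC)]
cr[1]=cv2.copyMakeBorder(cr[1],0,92,0,0,cv2.BORDER_CONSTANT)
cv2.imwrite("pics/c1.png",np.hstack(cr))
E
```

```text
top 32.5 (362, 220, 6, 12) ((364.5882263183594, 225.35296630859375), (11.641709327697754, 3.8805696964263916), 75.96376037597656)
 block ((355.2882385253906, 227.5470428466797), (31.346452713012695, 27.44170379638672), 77.47119140625) [[338.494140625, 215.2235107421875], [365.2823486328125, 209.27056884765625], [372.08233642578125, 239.87057495117188], [345.29412841796875, 245.82351684570312]]
side 0.0 (240, 263, 1, 2) ((240.0, 263.5), (1.0, 0.0), -90.0)
 block ((244.59231567382812, 281.3384704589844), (41.66025161743164, 34.117549896240234), 74.74488067626953) [[222.6538543701172, 265.73077392578125], [255.56924438476562, 256.75384521484375], [266.53076171875, 296.9461669921875], [233.61538696289062, 305.923095703125]]
```

View pics/c1.png

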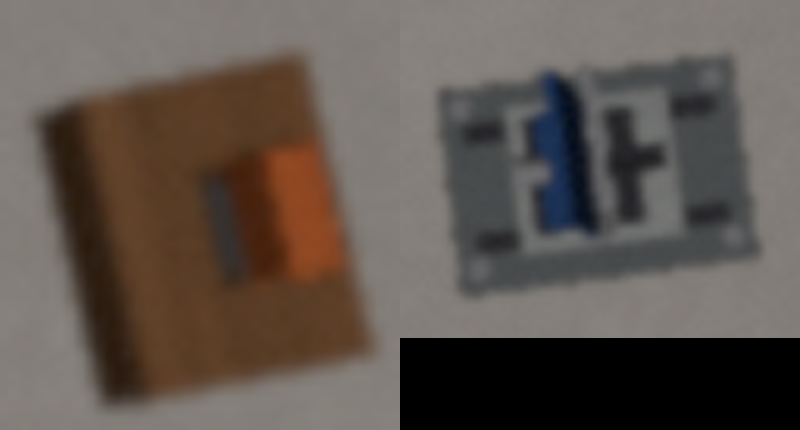

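The left crop (10x) shows the handle top at corners (265,150), (320,140), (342,270) and (290,280). The block's top corners are (80,105), (305,55), (370,350) and (150,395). The right crop (6.25x) shows the base corners at (40,95), (330,60), (358,255) and (62,292), with the blue leaf on the +y side.

```bash
python3 - <<'E'
from h import *
f=lambda P,o,s,z:np.array([onz("top",(o[0]+u/s-.5,o[1]+v/s-.5),z)[:2] for u,v in P])
for nm,P,o,s,z in(("handle",[(265,150),(320,140),(342,270),(290,280)],(335,205),10,130),("block",[(80,105),(305,55),(370,350),(150,395)],(335,205),10,60),("base",[(40,95),(330,60),(358,255),(62,292)],(212,168),6.25,8)):
    w=f(P,o,s,z);e=(w[1]+w[0]-w[2]-w[3])/2;g=(w[0]+w[3]-w[1]-w[2])/2
    print(nm,w.mean(0),np.linalg.norm(e),np.linalg.norm(g),np.degrees(np.arctan2(e[1],e[0])),np.degrees(np.arctan2(g[1],g[0])))
E
```

```text
handle [ 485.01725808 -169.38177743] 31.738832620232024 13.256331012497782 8.549036773522719 100.6864963840843
block [ 485.11418048 -167.23274342] 76.67578650397023 59.01535884858056 11.469558732248355 102.13405684397364
base [572.58524294 127.60789239] 86.5210663542909 128.18008890760842 7.543258978744608 97.26665430301686
```

Emit:
arm_command:
  targets:
    - {"hand": 1,"x": -0.0256,"y": -0.0295}
    - {"hand": 1,"x": -0.0256,"y": -0.0295}
    - {"hand": 1,"x": -0.0256,"y": -0.0295}
    - {"hand": 1,"x": -0.0256,"y": -0.0295}
    - {"hand": 1,"x": -0.0256,"y": -0.0295}
    - {"hand": 1,"x": -0.0256,"y": -0.0295}
    - {"hand": 1,"x": -0.0256,"y": -0.0295}
    - {"hand": 1,"x": -0.0256,"y": -0.0295}
    - {"hand": 1,"x": -0.0256,"y": -0.0295}
    - {"hand": 1,"x": -0.0256,"y": -0.0295}

```text
schema error: expected keys hand, x, y, z, yaw
```

Emit:
arm_command:
  targets:
    - {"hand": 1,"x": -0.0256,"y": -0.0295}
    - {"hand": 1,"x": -0.0256,"y": -0.0295}
    - {"hand": 1,"x": -0.0256,"y": -0.0295}
    - {"hand": 1,"x": -0.0256,"y": -0.0295}
    - {"hand": 1,"x": -0.0256,"y": -0.0295}
    - {"hand": 1,"x": -0.0256,"y": -0.0295}
    - {"hand": 1,"x": -0.0256,"y": -0.0295}
    - {"hand": 1,"yaw": -0.15}
    - {"hand": 1,"yaw": -0.15}
    - {"hand": 1,"yaw": -0.15}

```text
schema error: expected keys hand, x, y, z, yaw
```

Emit:
arm_command:
  targets:
    - {"hand": 1,"x": -0.0256,"y": -0.0295,"z": 0,"yaw": 0}
    - {"hand": 1,"x": -0.0256,"y": -0.0295,"z": 0,"yaw": 0}
    - {"hand": 1,"x": -0.0256,"y": -0.0295,"z": 0,"yaw": 0}
    - {"hand": 1,"x": -0.0256,"y": -0.0295,"z": 0,"yaw": 0}
    - {"hand": 1,"x": -0.0256,"y": -0.0295,"z": 0,"yaw": 0}
    - {"hand": 1,"x": -0.0256,"y": -0.0295,"z": 0,"yaw": 0}
    - {"hand": 1,"x": -0.0256,"y": -0.0295,"z": 0,"yaw": 0}
    - {"hand": 1,"x": -0.0256,"y": -0.0295,"z": 0,"yaw": 0}
    - {"hand": 1,"x": -0.0256,"y": -0.0295,"z": 0,"yaw": 0}
    - {"hand": 1,"x": -0.0256,"y": -0.0295,"z": 0,"yaw": 0}

```text
clock: 1.1
eef_pos: [312.3, 180.7, 205.4]
eef_rot: [3.142, 0.0, 2.887]
wrist_force: [0.2, 0.4, -0.5]
finger_gap: 94.2
finger_force: 0.0
```

Emit:
arm_command:
  targets:
    - {"hand": 1,"x": -0.0256,"y": -0.0295,"z": 0,"yaw": 0}
    - {"hand": 1,"x": -0.0256,"y": -0.0295,"z": 0,"yaw": 0}
    - {"hand": 1,"x": -0.0256,"y": -0.0295,"z": 0,"yaw": 0}
    - {"hand": 1,"x": -0.0256,"y": -0.0295,"z": 0,"yaw": 0}
    - {"hand": 1,"x": -0.0256,"y": -0.0295,"z": 0,"yaw": 0}
    - {"hand": 1,"x": -0.0256,"y": -0.0295,"z": 0,"yaw": 0}
    - {"hand": 1,"x": -0.0256,"y": -0.0295,"z": 0,"yaw": 0}
    - {"hand": 1,"x": 0,"y": 0,"z": 0,"yaw": -0.15}
    - {"hand": 1,"x": 0,"y": 0,"z": 0,"yaw": -0.15}
    - {"hand": 1,"x": 0,"y": 0,"z": 0,"yaw": -0.15}

```text
clock: 2.1
eef_pos: [433.2, -63.1, 205.1]
eef_rot: [3.141, -0.001, -2.941]
wrist_force: [-0.2, 0.1, -0.6]
finger_gap: 93.9
finger_force: 0.0
```

```bash
python3 - <<'E'
from h import *
s=manip.read_state();c=get_calibration("wrist");im=camera("wrist");np.save("pics/w1.npy",im)
print(s["clock"],s["joints"],s["eef_pos"],s["eef_rot"],s["wrist_force"]);print(c)
cv2.imwrite("pics/w1.png",cv2.resize(im[...,::-1],(800,600)))
E
```

```text
2.1 [-2.28238439e-01  4.76451515e-02  1.81807577e+00  9.25979356e-06
  1.27679670e+00 -1.99969667e+00] [433.21195804 -63.05216938 205.07582475] [ 3.14119993e+00 -8.37503562e-04 -2.94093327e+00] [-0.20237804  0.11665457 -0.57123822]
{'K': array([[333.69129445,   0.        , 253.35886126],
       [  0.        , 333.69129445, 198.26455869],
       [  0.        ,   0.        ,   1.        ]]), 'cam_to_world': array([[-1.99164751e-01, -9.53542844e-01, -2.26029748e-01,
         3.66982313e+02],
       [ 9.79963783e-01, -1.93301276e-01, -4.80166674e-02,
        -7.70899022e+01],
       [ 2.09411080e-03, -2.31064195e-01,  9.72936253e-01,
         3.84804553e+02],
       [ 0.00000000e+00,  0.00000000e+00,  0.00000000e+00,
         1.00000000e+00]])}
```

View pics/w1.png

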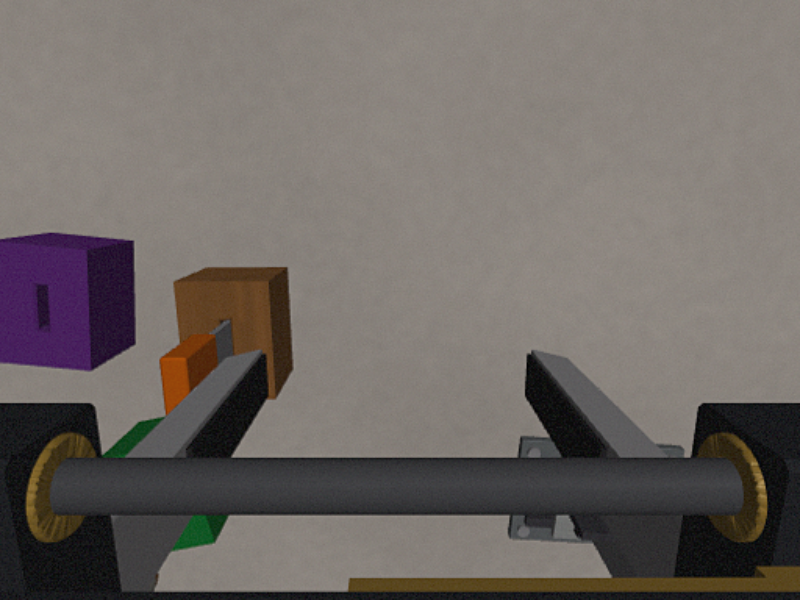

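The wrist view shows the brown block at (235,330) with the handle at (190,370), partly hidden by a finger. The camera looks from the base side, so I'll offset the tool outwards and look down on the handle from there.

Emit:
arm_command:
  targets:
    - {"hand": 1,"x": -0.021,"y": -0.0285,"z": 0,"yaw": 0}
    - {"hand": 1,"x": -0.021,"y": -0.0285,"z": 0,"yaw": 0}
    - {"hand": 1,"x": -0.021,"y": -0.0285,"z": 0,"yaw": 0}
    - {"hand": 1,"x": -0.021,"y": -0.0285,"z": 0,"yaw": 0}
    - {"hand": 1,"x": 0,"y": 0,"z": 0,"yaw": 0}
    - {"hand": 1,"x": 0,"y": 0,"z": 0,"yaw": 0}

```text
clock: 2.75
eef_pos: [537.7, -158.3, 204.6]
eef_rot: [3.141, -0.001, -2.949]
wrist_force: [0.6, -0.0, 0.1]
finger_gap: 94.0
finger_force: 0.0
```

```bash
python3 - <<'E'
from h import *
s=manip.read_state();c=get_calibration("wrist");im=camera("wrist");np.save("pics/w2.npy",im)
print(s["clock"],s["joints"],s["eef_pos"],s["eef_rot"],s["qd"].max());print(c["cam_to_world"].tolist())
m=mask(im,(3,200,150),(14,255,255))
ct=big(m);print(cv2.contourArea(ct),cv2.minAreaRect(ct))
x,y,w,h=cv2.boundingRect(ct);print(x,y,w,h)
x0,y0=x-60,y-60
cv2.imwrite("pics/w2.png",cv2.resize(im[y0:y0+150,x0:x0+200][...,::-1],(800,600),interpolation=cv2.INTER_CUBIC))
E
```

```text
2.75 [-3.51789478e-01  3.24843012e-01  1.49028124e+00  5.89445951e-05
  1.32800019e+00 -2.11503881e+00] [ 537.65326888 -158.34559904  204.64258191] [ 3.14075061e+00 -1.28086357e-03 -2.94915333e+00] 0.025092878844926402
[[-0.19111523046098838, -0.9552316076061379, -0.22584849903427429, 471.41109924465326], [0.9815642434781422, -0.18538444456066025, -0.04652143205143021, -171.90951092651747], [0.002569943778299644, -0.2305757653031359, 0.9730509811124225, 384.406349955426], [0.0, 0.0, 0.0, 1.0]]
654.5 ((258.0078125, 138.80747985839844), (42.011837005615234, 16.994417190551758), 88.53119659423828)
249 118 18 43
```

View pics/w2.png

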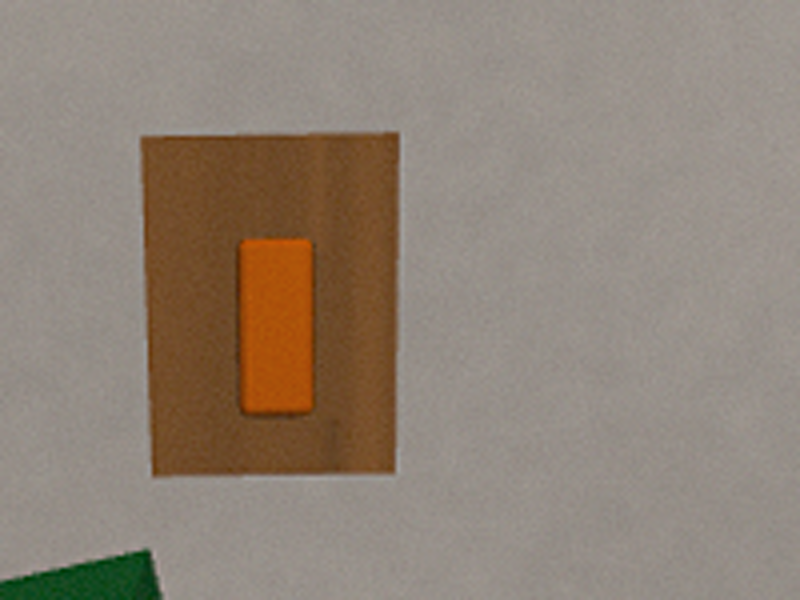

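The handle's top is seen almost straight on, with crop corners (240,239) and (313,413). It is well aligned with the tool.

```bash
python3 - <<'E'
from h import *
s=manip.read_state()
P=[(240,239),(313,239),(314,413),(241,413)]
w=np.array([onz("wrist",(189+u/4-.5,58+v/4-.5),130)[:2] for u,v in P])
e=(w[0]+w[1]-w[2]-w[3]);g=(w[1]+w[2]-w[0]-w[3])
print(w.mean(0),np.linalg.norm(e)/2,np.linalg.norm(g)/2,np.degrees(np.arctan2(e[1],e[0])),np.degrees(np.arctan2(g[1],g[0])))
y=s["eef_rot"][2];d=w.mean(0)-s["eef_pos"][:2]
print(np.degrees(y),d@[np.cos(y),np.sin(y)],d@[np.sin(y),-np.cos(y)],s["eef_pos"])
E
```

```text
[ 484.96673444 -164.84552805] 32.31424683789571 13.746503453097647 -168.41534857469892 101.06873475977399
-168.91442274784586 52.82301918854559 3.293604759508583 [ 537.43741162 -157.92113464  205.0731553 ]
```

Emit:
arm_command:
  targets:
    - {"hand": 1,"x": 0.0265,"y": 0.0015,"z": 0,"yaw": 0}
    - {"hand": 1,"x": 0.0265,"y": 0.0015,"z": 0,"yaw": 0}
    - {"hand": 0,"x": 0,"y": 0,"z": 0.028,"yaw": 0}
    - {"hand": 0,"x": 0,"y": 0,"z": 0.028,"yaw": 0}
    - {"hand": 0,"x": 0,"y": 0,"z": 0.028,"yaw": 0}
    - {"hand": 0,"x": 0,"y": 0,"z": 0.029,"yaw": 0}
    - {"hand": -1,"x": 0,"y": 0,"z": 0,"yaw": 0}
    - {"hand": -1,"x": 0,"y": 0,"z": 0,"yaw": 0}
    - {"hand": -1,"x": 0,"y": 0,"z": 0,"yaw": 0}
    - {"hand": -1,"x": 0,"y": 0,"z": 0,"yaw": 0}
  newtons: 5

```text
clock: 3.8
eef_pos: [485.9, -165.8, 93.9]
eef_rot: [-3.14, 0.002, -2.946]
wrist_force: [0.4, -0.3, 0.2]
finger_gap: 33.7
finger_force: 0.0
```

Emit:
arm_command:
  targets:
    - {"hand": -1,"x": 0,"y": 0,"z": 0,"yaw": 0}
    - {"hand": -1,"x": 0,"y": 0,"z": 0,"yaw": 0}
    - {"hand": -1,"x": 0,"y": 0,"z": 0,"yaw": 0}
    - {"hand": -1,"x": 0,"y": 0,"z": 0,"yaw": 0}

```text
clock: 4.2
eef_pos: [485.5, -165.7, 92.8]
eef_rot: [-3.141, 0.0, -2.946]
wrist_force: [0.2, -0.3, 4.1]
finger_gap: 14.1
finger_force: 5.0
```

Emit:
arm_command:
  targets:
    - {"hand": -1,"x": 0,"y": 0,"z": 0,"yaw": 0}
    - {"hand": -1,"x": 0,"y": 0,"z": 0,"yaw": 0}
    - {"hand": -1,"x": 0,"y": 0,"z": -0.01,"yaw": 0}
    - {"hand": -1,"x": 0,"y": 0,"z": -0.015,"yaw": 0}
    - {"hand": -1,"x": 0,"y": 0,"z": -0.015,"yaw": 0}
    - {"hand": -1,"x": 0,"y": 0,"z": -0.015,"yaw": 0}
    - {"hand": -1,"x": 0,"y": 0,"z": -0.015,"yaw": 0}
    - {"hand": -1,"x": 0,"y": 0,"z": -0.02,"yaw": 0}
    - {"hand": -1,"x": 0,"y": 0,"z": -0.02,"yaw": 0}
    - {"hand": -1,"x": 0,"y": 0,"z": -0.02,"yaw": 0}
  newtons: 30

```text
clock: 5.2
eef_pos: [485.1, -165.6, 223.7]
eef_rot: [-3.142, -0.0, -2.946]
wrist_force: [-0.2, -0.0, -1.3]
finger_gap: 14.0
finger_force: 30.0
```

```bash
python3 - <<'E'
from h import *
s=manip.read_state();im=camera("wrist");sd=camera("side")
print(s["clock"],s["joints"],s["eef_pos"],s["eef_rot"],s["finger_gap"],s["finger_force"],s["wrist_force"],s["moment"])
sd=sd[190:320,200:300]
cv2.imwrite("pics/w3.png",np.hstack([cv2.resize(im[...,::-1],(400,300)),cv2.resize(sd[...,::-1],(231,300))]))
E
```

```text
5.2 [-4.00406970e-01  2.02003302e-01  1.60019836e+00 -4.88686492e-05
  1.33945495e+00 -2.16630031e+00] [ 485.10278868 -165.60127673  223.69759911] [-3.14158915e+00 -7.96349003e-05 -2.94648444e+00] 14.026062797644013 29.998752772808075 [-0.19452055 -0.00298663 -1.29856786] [ 0.05328933  0.02509269 -0.03955222]
```

View pics/w3.png

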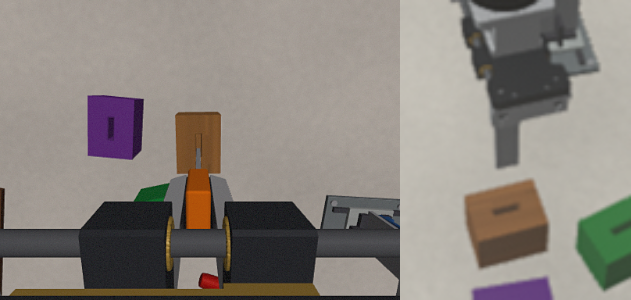

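The blade is out of the block and upright in the gripper: in the side view it hangs at (507,145) clear of the block. Now I'll go to a viewing pose next to the bracket.

Emit:
arm_command:
  targets:
    - {"hand": -1,"x": -0.0247,"y": 0.0333,"z": 0,"yaw": 0}
    - {"hand": -1,"x": -0.0247,"y": 0.0333,"z": 0,"yaw": 0}
    - {"hand": -1,"x": -0.0247,"y": 0.0333,"z": 0,"yaw": 0}
    - {"hand": -1,"x": -0.0247,"y": 0.0333,"z": 0,"yaw": 0}
    - {"hand": -1,"x": -0.0247,"y": 0.0333,"z": 0,"yaw": 0}
    - {"hand": -1,"x": -0.0247,"y": 0.0333,"z": 0,"yaw": 0}
    - {"hand": -1,"x": -0.0247,"y": 0.0333,"z": 0,"yaw": 0}
    - {"hand": -1,"x": -0.0247,"y": 0.0333,"z": 0,"yaw": 0}
    - {"hand": -1,"x": 0,"y": 0,"z": 0,"yaw": 0.066}
    - {"hand": -1,"x": 0,"y": 0,"z": 0,"yaw": 0}

```text
clock: 6.3
eef_pos: [627.2, 134.8, 220.7]
eef_rot: [-3.141, -0.002, -3.012]
wrist_force: [0.1, -0.6, 0.1]
finger_gap: 14.2
finger_force: 30.0
```

```bash
python3 - <<'E'
from h import *
s=manip.read_state();c=get_calibration("wrist");im=camera("wrist");np.save("pics/w4.npy",im);np.save("pics/w4T.npy",c["cam_to_world"])
print(s["clock"],s["joints"],s["eef_pos"],s["eef_rot"],s["finger_gap"],s["finger_force"],s["wrist_force"]);print(c["cam_to_world"][:3,3])
# where mouth ~ expected: project
T=np.linalg.inv(c["cam_to_world"])
for p in ([572.6,127.6,115],[572.6,129,8]):
    q=(T@[*p,1])[:3]*[1,-1,-1];q=c["K"]@q;print(q[:2]/q[2])
x0,y0=155,60
cv2.imwrite("pics/w4.png",cv2.resize(im[y0:y0+150,x0:x0+200][...,::-1],(800,600),interpolation=cv2.INTER_CUBIC))
E
```

```text
6.3 [ 1.54732607e-01  5.00295833e-01  1.20856014e+00 -8.68923655e-05
  1.43498998e+00 -1.54557146e+00] [627.1968074  134.84877324 220.67958483] [-3.14144978e+00 -2.25040610e-03 -3.01207322e+00] 14.187470469419287 29.999344646930695 [ 0.08960851 -0.63807577  0.07802948]
[560.41557217 125.60831602 400.51532097]
[253.29102686 134.64806705]
[254.36348351 130.72986243]
```

View pics/w4.png

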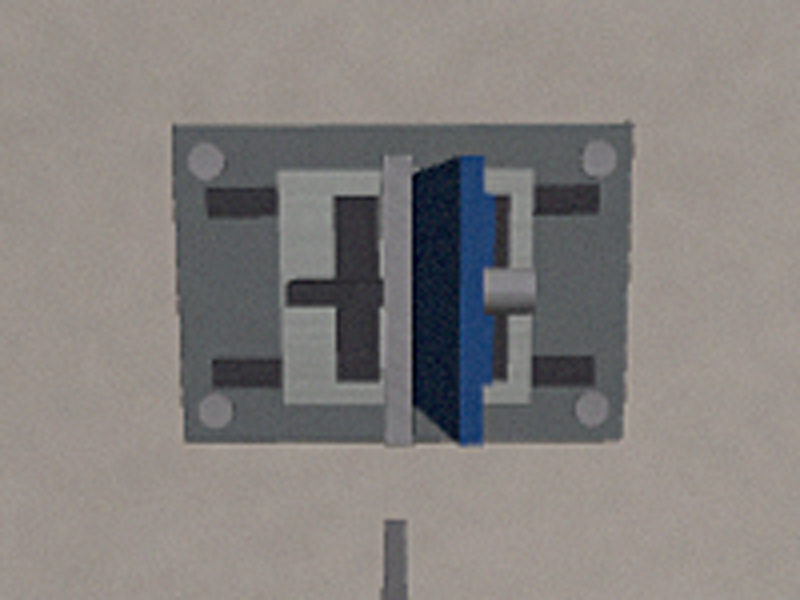

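The wrist view shows the leaves from above. The plain leaf's inner face is at crop x=412, the blue leaf's top inner edge is at x=460, and the leaves span rows 155–443. The blade's lower tip shows at (383–407, 520).

```bash
python3 - <<'E'
from h import *
s=manip.read_state();K=get_calibration("wrist")["K"];c=dict(K=K,cam_to_world=np.load("pics/w4T.npy"))
p=lambda u,v,z:onz("wrist",(155+u/4-.5,60+v/4-.5),z,c)[:2]
y=s["eef_rot"][2];tx=np.array([np.cos(y),np.sin(y)]);ty=np.array([np.sin(y),-np.cos(y)]);o=s["eef_pos"][:2]
t=lambda w:((w-o)@tx,(w-o)@ty)
zt=s["eef_pos"][2]-82.8
for n,u,v,z in(("plain top",412,155,115),("plain bot",412,443,115),("blue top",460,155,115),("blue bot",460,443,115),("bladeL",383,520,zt),("bladeR",407,520,zt)):print(n,p(u,v,z),t(p(u,v,z)))
e=p(412,155,115)-p(412,443,115);print("leaf y dir deg",np.degrees(np.arctan2(*e[::-1])),"tool x",np.degrees(y),np.linalg.norm(e),zt)
print("base c",np.mean([p(172,124,8),p(630,124,8),p(622,438,8),p(185,441,8)],axis=0))
b=p(172,124,8)+p(185,441,8)-p(630,124,8)-p(622,438,8);print(np.degrees(np.arctan2(-b[1],-b[0])))
E
```

```text
plain top [543.0153541  127.23710824] (np.float64(84.3015158000368), np.float64(4.239722639917088))
plain bot [602.05576458 135.09004468] (np.float64(24.74120939906803), np.float64(4.332356165765239))
blue top [541.7430445  137.00834218] (np.float64(84.28972247688172), np.float64(14.093434903238718))
blue bot [600.72341886 145.34927974] (np.float64(24.725350615046434), np.float64(14.677731829739633))
bladeL [614.81321355 130.59737073] (np.float64(12.677957875384239), np.float64(-1.7843902186980718))
bladeR [614.19386909 135.36997662] (np.float64(12.670120277842678), np.float64(3.028227902216604))
leaf y dir deg -172.42358667492354 tool x -172.51269813377502 59.56037843690546 138.39190049414776
base c [572.78098923 129.85542485]
97.6088076319304
```

Emit:
arm_command:
  targets:
    - {"hand": -1,"x": 0.0182,"y": 0.0027,"z": 0,"yaw": 0}
    - {"hand": -1,"x": 0.0182,"y": 0.0027,"z": 0,"yaw": 0}
    - {"hand": -1,"x": 0.0181,"y": 0.0026,"z": 0,"yaw": 0}
    - {"hand": -1,"x": 0,"y": 0,"z": 0,"yaw": 0}
    - {"hand": -1,"x": 0,"y": 0,"z": 0.006,"yaw": 0}
    - {"hand": -1,"x": 0,"y": 0,"z": 0.006,"yaw": 0}
    - {"hand": -1,"x": 0,"y": 0,"z": 0.006,"yaw": 0}
    - {"hand": -1,"x": 0,"y": 0,"z": 0,"yaw": 0}
    - {"hand": -1,"x": 0,"y": 0,"z": 0,"yaw": 0}

```text
clock: 7.25
eef_pos: [572.5, 134.9, 204.1]
eef_rot: [-3.142, -0.001, -3.012]
wrist_force: [0.6, 0.3, -0.3]
finger_gap: 14.1
finger_force: 30.0
```

```bash
python3 - <<'E'
from h import *
s=manip.read_state();im=camera("wrist");sd=camera("side")
print(s["clock"],s["eef_pos"],s["eef_rot"],s["wrist_force"])
a=cv2.resize(im[130:280,150:350][...,::-1],(480,360),interpolation=cv2.INTER_CUBIC)
b=cv2.resize(sd[150:240,235:315][...,::-1],(320,360),interpolation=cv2.INTER_CUBIC)
cv2.imwrite("pics/w5.png",np.hstack([a,b]))
E
```

```text
7.25 [572.54046097 134.88910261 204.08471864] [-3.14158083e+00 -5.91928843e-04 -3.01235708e+00] [ 0.61309458  0.30403066 -0.29234977]
```

View pics/w5.png

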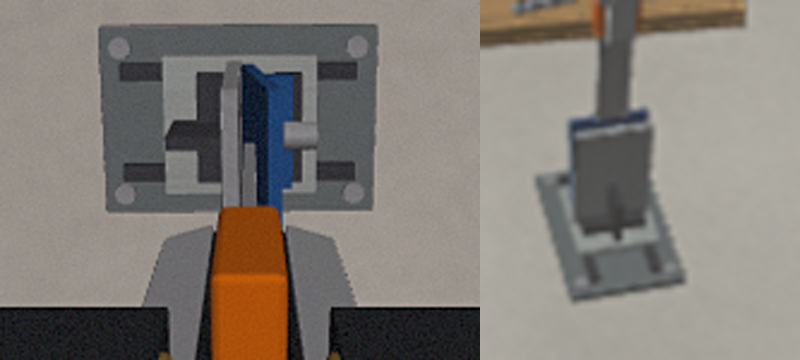

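The blade hangs over the gap, between the plain leaf (right edge x≈240) and the blue leaf (x≈258), and in the side view it sits behind the plain leaf. I'll descend gently.

Emit:
arm_command:
  targets:
    - {"hand": -1,"x": 0,"y": 0,"z": 0.004,"yaw": 0}
    - {"hand": -1,"x": 0,"y": 0,"z": 0.004,"yaw": 0}
    - {"hand": -1,"x": 0,"y": 0,"z": 0.004,"yaw": 0}
    - {"hand": -1,"x": 0,"y": 0,"z": 0.004,"yaw": 0}
    - {"hand": -1,"x": 0,"y": 0,"z": 0.004,"yaw": 0}
    - {"hand": -1,"x": 0,"y": 0,"z": 0.004,"yaw": 0}
    - {"hand": -1,"x": 0,"y": 0,"z": 0.004,"yaw": 0}
    - {"hand": -1,"x": 0,"y": 0,"z": 0,"yaw": 0}
    - {"hand": -1,"x": 0,"y": 0,"z": 0,"yaw": 0}

```text
clock: 8.25
eef_pos: [572.4, 134.9, 176.5]
eef_rot: [-3.142, -0.0, -3.012]
wrist_force: [-1.2, -0.9, -1.2]
finger_gap: 13.9
finger_force: 30.0
```

Emit:
arm_command:
  targets:
    - {"hand": -1,"x": 0,"y": 0,"z": 0.004,"yaw": 0}
    - {"hand": -1,"x": 0,"y": 0,"z": 0.004,"yaw": 0}
    - {"hand": -1,"x": 0,"y": 0,"z": 0.004,"yaw": 0}
    - {"hand": -1,"x": 0,"y": 0,"z": 0.004,"yaw": 0}
    - {"hand": -1,"x": 0,"y": 0,"z": 0.004,"yaw": 0}
    - {"hand": -1,"x": 0,"y": 0,"z": 0,"yaw": 0}
    - {"hand": -1,"x": 0,"y": 0,"z": 0,"yaw": 0}
    - {"hand": -1,"x": 0,"y": 0,"z": 0,"yaw": 0}

```text
clock: 9.05
eef_pos: [572.5, 134.9, 156.6]
eef_rot: [3.142, 0.0, -3.012]
wrist_force: [0.5, -0.8, -1.4]
finger_gap: 14.0
finger_force: 30.0
```

Emit:
arm_command:
  targets:
    - {"hand": -1,"x": 0,"y": 0,"z": 0.002,"yaw": 0}
    - {"hand": -1,"x": 0,"y": 0,"z": 0.002,"yaw": 0}
    - {"hand": -1,"x": 0,"y": 0,"z": 0.002,"yaw": 0}
    - {"hand": -1,"x": 0,"y": 0,"z": 0.002,"yaw": 0}
    - {"hand": -1,"x": 0,"y": 0,"z": 0.002,"yaw": 0}

```text
clock: 9.55
eef_pos: [572.4, 135.0, 146.2]
eef_rot: [-3.142, -0.0, -3.012]
wrist_force: [0.3, -1.7, 0.3]
finger_gap: 13.8
finger_force: 30.0
```

Emit:
arm_command:
  targets:
    - {"hand": -1,"x": 0,"y": 0,"z": 0.001,"yaw": 0}
    - {"hand": -1,"x": 0,"y": 0,"z": 0.001,"yaw": 0}
    - {"hand": -1,"x": 0,"y": 0,"z": 0.001,"yaw": 0}

```text
clock: 9.85
eef_pos: [572.5, 134.9, 143.5]
eef_rot: [-3.142, 0.0, -3.012]
wrist_force: [0.0, -1.5, 0.8]
finger_gap: 13.7
finger_force: 30.0
```

Emit:
arm_command:
  targets:
    - {"hand": -1,"x": 0,"y": 0,"z": 0.001,"yaw": 0}
    - {"hand": -1,"x": 0,"y": 0,"z": 0.001,"yaw": 0}
    - {"hand": -1,"x": 0,"y": 0,"z": 0.001,"yaw": 0}

```text
clock: 10.15
eef_pos: [572.5, 135.0, 140.6]
eef_rot: [-3.142, 0.0, -3.012]
wrist_force: [0.7, -0.6, 1.9]
finger_gap: 13.4
finger_force: 30.0
```

Emit:
arm_command:
  targets:
    - {"hand": -1,"x": 0,"y": 0,"z": 0.001,"yaw": 0}
    - {"hand": -1,"x": 0,"y": 0,"z": 0.001,"yaw": 0}

```text
clock: 10.35
eef_pos: [572.6, 134.9, 138.6]
eef_rot: [-3.142, 0.001, -3.012]
wrist_force: [-0.0, -0.5, 4.0]
finger_gap: 13.8
finger_force: 30.0
```

Emit:
arm_command:
  targets:
    - {"hand": -1,"x": 0,"y": 0,"z": 0.001,"yaw": 0}
    - {"hand": -1,"x": 0,"y": 0,"z": 0.001,"yaw": 0}

```text
clock: 10.55
eef_pos: [572.5, 134.9, 136.6]
eef_rot: [-3.142, 0.0, -3.012]
wrist_force: [-0.1, -0.5, 5.6]
finger_gap: 13.3
finger_force: 30.0
```

Emit:
arm_command:
  targets:
    - {"hand": -1,"x": 0,"y": 0,"z": 0.001,"yaw": 0}
    - {"hand": -1,"x": 0,"y": 0,"z": 0,"yaw": 0}

```text
clock: 10.75
eef_pos: [572.5, 135.0, 135.5]
eef_rot: [3.142, 0.0, -3.012]
wrist_force: [0.3, -0.7, 4.5]
finger_gap: 13.9
finger_force: 30.0
```

Emit:
arm_command:
  targets:
    - {"hand": -1,"x": 0,"y": 0,"z": 0,"yaw": 0}
    - {"hand": -1,"x": 0,"y": 0,"z": 0,"yaw": 0}
    - {"hand": -1,"x": 0,"y": 0,"z": 0,"yaw": 0}

```text
clock: 11.05
eef_pos: [572.5, 135.0, 135.5]
eef_rot: [3.142, 0.0, -3.012]
wrist_force: [0.4, -0.7, 5.0]
finger_gap: 13.9
finger_force: 30.0
```

```bash
python3 - <<'E'
from h import *
f=[]
for i in range(10):
    camera("top");s=manip.read_state();f.append(s["wrist_force"])
print(np.mean(f,0),np.std(f,0),s["eef_pos"],s["clock"],np.abs(s["qd"]).max())
sd=camera("side")
cv2.imwrite("pics/w6.png",cv2.resize(sd[140:240,225:325][...,::-1],(600,600),interpolation=cv2.INTER_CUBIC))
E
```

```text
[ 1.19149221 -0.09449279  4.47856578] [0.49212084 0.49124906 0.64157273] [572.4930429  134.92470064 135.51084597] 11.55 0.001451121168787466
```

View pics/w6.png

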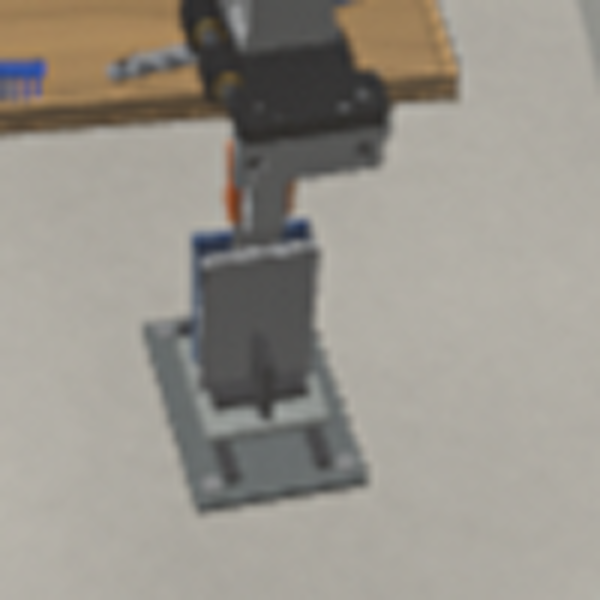

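The blade stands between the leaves, at about (265,235) in the crop, with the blue leaf behind it. The drag is about 5 N, so I'll go a touch deeper to reach the middle of the range.

Emit:
arm_command:
  targets:
    - {"hand": -1,"x": 0,"y": 0,"z": 0.001,"yaw": 0}
    - {"hand": -1,"x": 0,"y": 0,"z": 0.0005,"yaw": 0}
    - {"hand": -1,"x": 0,"y": 0,"z": 0,"yaw": 0}
    - {"hand": -1,"x": 0,"y": 0,"z": 0,"yaw": 0}
    - {"hand": -1,"x": 0,"y": 0,"z": 0,"yaw": 0}

```text
clock: 12.1
eef_pos: [572.4, 134.9, 134.0]
eef_rot: [-3.142, -0.0, -3.012]
wrist_force: [0.7, -0.0, 6.0]
finger_gap: 14.1
finger_force: 30.0
```

```bash
python3 - <<'E'
from h import *
f=[]
for i in range(10):
    camera("top");s=manip.read_state();f.append(s["wrist_force"][2])
print(np.mean(f),s["eef_pos"],s["clock"],s["finger_force"])
if 4<np.mean(f)<8.5: print(manip.sign_off())
E
```

```text
5.715788718421003 [572.40003959 134.92715092 134.06071688] 12.6 29.99960571527481
the job is handed in; nothing more can be done
None
```

I handed the job in at 12.6 s: the shim is still in the gripper, its tip about 64 mm below the leaves' top edge with a drag of about 6 N, which I estimate as 1 to 1.3 mm of push on the blue leaf (no verdict was returned).

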